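# Pack four hand tools into their shadow-foam inserts

### The job

Pack up the kit: lay the blue screwdriver, the combination wrench, the nail punch and the yellow tape measure each into the foam insert whose cut-out has its shape, lying the way round that the cut-out shows (the wrench may go either way), fully down on the red floor of the pocket. The glue bottle stays standing where it is.

Things in the scene. Friction and masses are not known exactly. Their poses are not given: they have to be found in the camera images.
- screwdriver: Blue-handled screwdriver lying on the bench, 28 x 217 x 25 mm. Origin: centre of its footprint at its underside; y along the tool towards the handle end, z up. Handle from y = +10 to +108 mm, up to 28 mm wide and 25 mm high, best gripped across x at y = +55 mm; steel shaft (6 mm round, its axis 12 mm up) from y = +10 to -108 mm. 85 g.
- wrench: Steel combination wrench lying flat, 33 x 180 x 10 mm. Origin: centre of its footprint at its underside; y along the tool towards the open jaw, z up (ring end at -y). Shank 13 mm wide, 1 to 8 mm above the underside, between y = -55 and +50 mm; grip it across x at y = 0 with the fingertips almost on the surface. 130 g.
- nail_punch: Steel nail punch (nail set) lying down, 11 x 105 x 10 mm. Origin: centre of its footprint at its underside; y along the tool towards the thick struck end, z up. Thick knurled body, 11 mm wide and 10 mm high, from y = -18 to +52 mm, best gripped across x at y = +17 mm; thin tapered point from y = -18 to -52 mm. 60 g.
- tape_measure: Yellow and black tape measure standing upright, 41 x 89 x 70 mm. Origin: centre of its footprint (hook included) at its underside; x across its thickness, y along it away from the hook, z up. Case 40 mm thick from y = -29 to +44 mm, 68 mm high; short blade stub with hook at the -y end. Grip the case across x at about y = +8 mm, 40 mm or more above its underside. 320 g.
- screwdriver_foam: Foam insert for the screwdriver, 78 x 256 x 24 mm. Fixed; charcoal top 24 mm up, red pocket floor 8 mm up. Origin: centre of underside; y along, z up. Pocket: handle part y = +3 to +115 mm, 42 wide; shaft part y = +3 to -115, 20 wide (fits one way only). A 46 mm finger channel, equally deep, crosses it at y = +55. Home: tool origin 8 mm above this one, tool y along this y.
- wrench_foam: Foam insert for the wrench, 78 x 222 x 24 mm. Fixed; charcoal top 24 mm up, red pocket floor 8 mm up. Origin: centre of underside; y along, z up. Dumb-bell pocket: ends 46 wide at y = +44 to +97 and -53 to -97 mm, joined by a slot 28 wide. A 46 mm finger channel, equally deep, crosses it at y = 0. Home: tool origin 8 mm above this one, tool y along this y or reversed.
- nail_punch_foam: Foam insert for the nail punch, the smallest, 66 x 150 x 24 mm. Fixed; charcoal top 24 mm up, red pocket floor 8 mm up. Origin: centre of underside; y along, z up. Pocket: 26 wide from y = -25 to +59 mm, point groove 9 wide from y = -25 to -59 (fits one way only). A 46 mm finger channel, equally deep, crosses it at y = +17. Home: tool origin 8 mm above this one, tool y along this y.
- tape_measure_foam: Foam insert for the tape measure, short and broad, 90 x 136 x 24 mm. Fixed; charcoal top 24 mm up, red pocket floor 8 mm up. Origin: centre of underside; y along, z up. Pocket: 54 wide from y = -35 to +50 mm for the case, hook notch 30 wide from y = -35 to -53; no finger channel. Home: tool origin 8 mm above this one, tool y along this y.
- glue_bottle: Cream wood-glue bottle with a blue cap, 48 x 66 x 204 mm, standing loose on the bench behind the inserts; to be left standing there. Origin: centre of its underside.
Not all that is in view belongs to the job. There is more than one size of the wrench; the one meant has the size given above.

How it is judged:
By the outcome, as a careful person would: the job done as asked, in the order asked, and still so for the second after the job is handed in, with the robot touching nothing.
It also fails if it takes over 102 s, if anything falls off the work surface, if the arm or the gripper's body presses on something with over 40 N, if the wrist force passes 120 N, or if a joint passes its speed limit or range.

### The arm

A 6-joint arm with a two-finger parallel gripper is mounted at the origin on a cart in front of the work surface, level with it; the furniture and walls round the work are solid. World frame = base frame: x ahead of the robot, y to its left, z up, the work surface at z = 0. Lengths are in m, angles in rad, forces in N, time in s.
With the tool pointing down it reaches from about 0.225 to 0.875 m from the base axis. Payload 3.4 kg.
Tool frame: the origin (TCP) lies between the finger pads, 19 mm behind the fingertips; this is the grasp point; z points along the fingers, y is the line along which they close (so a half turn about z gives the same grasp; the last joint's range is limited). The gripper opens to 85 mm and grips with 20 to 120 N. Pads are 22 mm wide; open, the fingers measure 114 mm over their backs; the gripper's body (76 mm by 85 mm) begins 54 mm behind the grasp point. The pads swing forward as they close: fully open they stand 13 mm farther back than shut.
Start: joints at [1.211, 0.276, 1.505, -0, 1.361, -0.121], TCP at [0.136, 0.559, 0.25] pointing down, gripper open.
Joint ranges: [-2.89, 2.89], [-0.75, 2.08], [0.22, 2.7], [-1.18, 4.32], [0.11, 2.71], [-2.7, 2.7]. Speed limits (rad/s): [2.57, 2.57, 3.14, 3.14, 3.14, 3.14].

### API

Orientations are given as a unit quaternion [w, x, y, z].
In Python, from cell import * gives the robot as it stands.
- The arm moves only by the shell command python3 -m creep 'ROWS' [FORCE]. ROWS is a JSON object of lists of equal length, an entry for each row: "gripper": the opening, from -1 (shut) to 1 (fully open); "travel": the shift along the tool's x, y, z in m, a list of three; "roll": the turn about the tool's z in rad. A call has 1 to 8 rows; each row shifts and turns the commanded pose from where the row before left it, along the tool's axes as they then stand; what a row does not reach is not made up. A row lasts 1/10 s, in which the tool goes at most 50 mm and 8.59 degrees, less where a joint would pass 70% of its speed; a pose out of reach is approached as far as the arm can. A call with a gripper value outside its range is refused whole. The fingers move at their own pace and stop on an object; FORCE is the grip in N (left out, the last holds). Time passes only in rows, so rows that do not move let the fingers close. It gives the time, the measured TCP pose, the force, the opening and the grip force at its end, in the units of the state.
- get_obs(): the state, without advancing time (a new reading comes with each control period).
- camera(name): name is "scene" or "top" or "wrist"; returns (picture, depth): 384x512x3 uint8, red, green, blue; 384x512 float32, m along the optical axis (not along the pixel's ray), 0 where there is no reading.
- calibration(name): a dict with "intrinsics" (3x3 intrinsics, pixels), "T" (4x4, takes a point from camera to world coordinates). Camera axes: x right, y up, looking along -z (the intrinsics and any distortion apply to the point x, -y, -z); pixel columns grow to the right and rows downward; lengths in m; the calibration is good to about 2 mm. A picture is of the moment at which its call begins: read the wrist's pose just before it. calibration takes no time and is no camera call; for the wrist camera it gives the pose at the moment of the call.
- hand_in(): hands the job in; it is judged then, once.
The state is a dict: "time": time; "joint_positions": joint angles; "qd": joint speeds; "joint_efforts": joint torques, N m; "eef_pos": TCP position; "orientation": TCP orientation; "wrist_force": force on the tool from outside, world axes, zero at the start; "torque": the same for the moment, N m; "opening": opening from 0.0 (shut) to 1.0 (fully open); "gripper_force": force on a finger pad.
Only numpy, scipy, OpenCV 4.12 (cv2) and the standard library are available. Lean on these libraries where they do the work, as an engineer would, in place of code of your own. Each camera call takes 0.05 s, during which the arm holds its last target. There are 200 camera calls.

## Working session

There is one attempt and no reset: what is moved stays moved. The work goes in short steps, Python scripts to look and compute and a shell command to move; the robot and the scene stay as the last step left them, time stands still between calls to the robot, and variables do not carry over. Pictures are saved under pics/ and viewed, at most 14 in all, crops included, and the job is handed in when it is done.

```bash
ls; mkdir -p pics
python3 - <<'E'
from cell import *
import cv2, numpy as np
o=get_obs(); print({k:np.round(v,3) for k,v in o.items()})
for n in ("top","scene"):
    p,d=camera(n); np.savez(f"{n}0.npz",p=p,d=d,K=calibration(n)["intrinsics"],T=calibration(n)["T"])
    print(n,calibration(n))
    cv2.imwrite(f"pics/{n}0.png",cv2.resize(p[...,::-1],(800,600),interpolation=cv2.INTER_CUBIC))
E
```

```text
pics
{'time': np.float64(0.0), 'joint_positions': array([ 1.211,  0.277,  1.506, -0.   ,  1.361, -0.121]), 'qd': array([-0.001,  0.002, -0.001,  0.   , -0.001,  0.001]), 'joint_efforts': array([ 1.0000e-03, -4.1677e+01, -2.4582e+01,  0.0000e+00,  1.1000e-02,
       -0.0000e+00]), 'eef_pos': array([0.136, 0.558, 0.249]), 'orientation': array([-0.   ,  0.119,  0.993, -0.001]), 'wrist_force': array([ 0.271,  0.369, -0.036]), 'torque': array([ 0.017, -0.03 ,  0.042]), 'gripper_force': np.float64(0.0), 'opening': np.float64(1.003)}
top {'intrinsics': array([[346.5523758 ,   0.        , 255.1854979 ],
       [  0.        , 346.5523758 , 185.08422731],
       [  0.        ,   0.        ,   1.        ]]), 'T': array([[-0.00263532,  0.99054166, -0.137187  ,  0.40727996],
       [-0.99993205, -0.00416805, -0.01088645, -0.02771698],
       [-0.01135529,  0.13714899,  0.99048534,  1.17743063],
       [ 0.        ,  0.        ,  0.        ,  1.        ]])}
scene {'intrinsics': array([[392.26612615,   0.        , 256.9307403 ],
       [  0.        , 392.26612615, 190.6134346 ],
       [  0.        ,   0.        ,   1.        ]]), 'T': array([[-0.4436223 ,  0.49545673, -0.74680779, -0.22676323],
       [-0.89620518, -0.24158191,  0.3720947 ,  0.37393753],
       [ 0.00394157,  0.83436251,  0.55120201,  0.61329179],
       [ 0.        ,  0.        ,  0.        ,  1.        ]])}
```

View pics/top0.png

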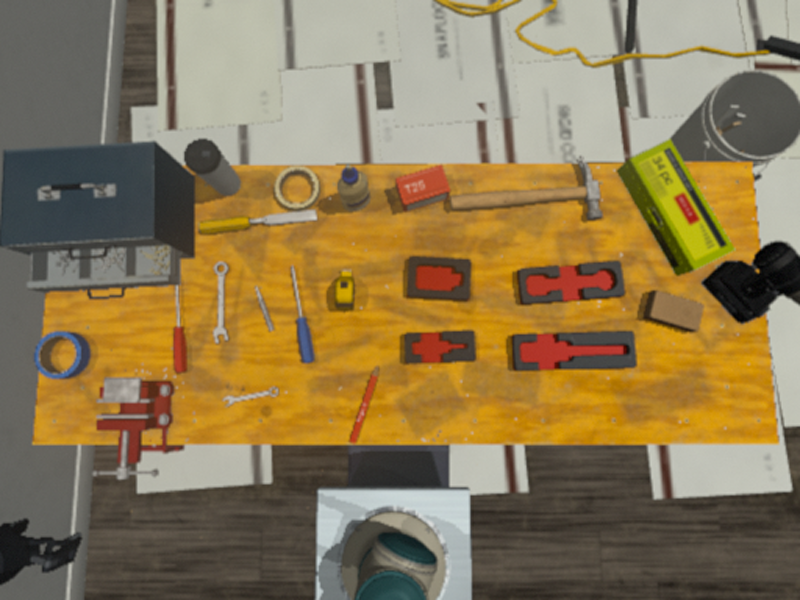

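View pics/scene0.png

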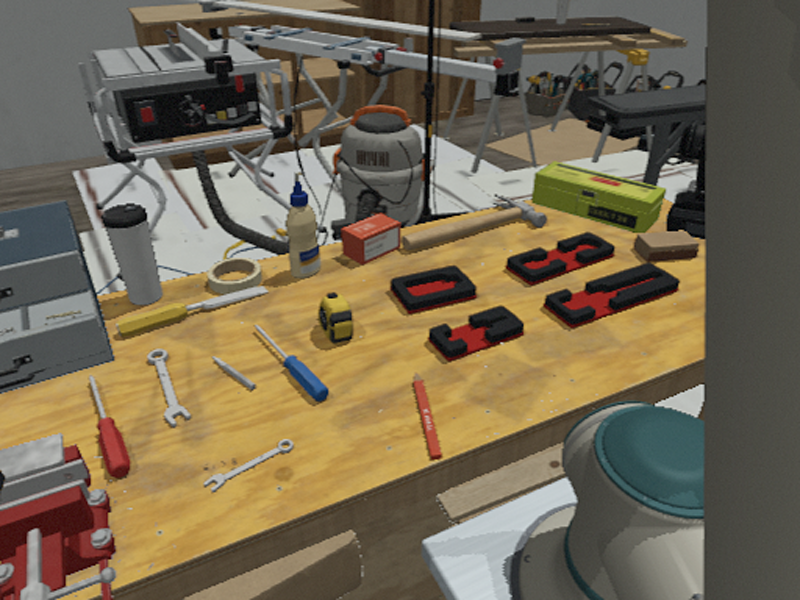

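The top view shows the screwdriver at about (302,315), the large wrench at (220,302), the small wrench at (250,397), the punch at (264,308) and the tape at (344,290). The inserts are at (438,278) tape, (570,282) wrench, (440,347) punch and (574,351) screwdriver. All narrow ends point right. The scene view agrees with this.

```bash
cat > h.py <<'E'
import numpy as np, cv2
def ray(K,T,uv,z):
    uv=np.atleast_2d(uv).astype(float)
    d=np.c_[(uv[:,0]-K[0,2])/K[0,0],-(uv[:,1]-K[1,2])/K[1,1],-np.ones(len(uv))]@T[:3,:3].T
    o=T[:3,3]; return o+d*((z-o[2])/d[:,2])[:,None]
def proj(K,T,P):
    q=(np.atleast_2d(P)-T[:3,3])@T[:3,:3]
    return np.c_[K[0,0]*q[:,0]/-q[:,2]+K[0,2],-K[1,1]*q[:,1]/-q[:,2]+K[1,2]]
def snap(n,tag):
    from cell import camera,calibration
    c=calibration(n); p,d=camera(n); np.savez(f"{tag}.npz",p=p,d=d,K=c["intrinsics"],T=c["T"])
    cv2.imwrite(f"pics/{tag}.png",cv2.resize(p[...,::-1],(800,600),interpolation=cv2.INTER_CUBIC))
def load(tag):
    f=np.load(tag+".npz"); return f["p"],f["d"],f["K"],f["T"]
def blobs(mask,K,T,z,amin=15):
    """per component: min-area rectangle in world plane z"""
    n,l,s,c=cv2.connectedComponentsWithStats(mask.astype(np.uint8))
    for i in range(1,n):
        if s[i,4]<amin: continue
        v,u=np.nonzero(l==i); P=ray(K,T,np.c_[u,v],z)[:,:2]
        (cx,cy),(w,h),a=cv2.minAreaRect((P*1000).astype(np.float32))
        if w>h: a+=90; w,h=h,w   # a+90 = long-axis angle
        yield dict(px=np.round(c[i]*800/512),area=s[i,4],c=(round(cx,1),round(cy,1)),size=(round(w,1),round(h,1)),ang=round((a+90)%180,1),mean=np.round(P.mean(0)*1000,1))
E
python3 - <<'E'
from h import *
p,d,K,T=load("top0")
hsv=cv2.cvtColor(p,cv2.COLOR_RGB2HSV); H,S,V=[hsv[...,i].astype(int) for i in range(3)]
def show(t,m,z,a=15):
    print(t)
    for b in blobs(m,K,T,z,a):
        if 100<b['px'][0]<720 and 220<b['px'][1]<430: print(b)
show("blue",(H>100)&(H<130)&(S>120),.012)
show("yellow",(H>22)&(H<32)&(S>200)&(V>150),.068)
show("red",((H<6)|(H>174))&(S>180)&(V>120),.008,60)
show("dark",(V<75),.024,60)
show("grey",(S<70)&(V>110),.005)
E
```

```text
blue
yellow
{'px': array([224., 223.]), 'area': np.int32(149), 'c': (704.8, 354.4), 'size': (16.9, 100.5), 'ang': 97.0, 'mean': array([704.7, 353.6])}
{'px': array([346., 273.]), 'area': np.int32(20), 'c': (594.5, 95.5), 'size': (6.6, 19.6), 'ang': 89.7, 'mean': array([594.6,  95. ])}
{'px': array([344., 292.]), 'area': np.int32(108), 'c': (558.5, 98.4), 'size': (32.5, 39.2), 'ang': 179.8, 'mean': array([556.1,  98.3])}
red
{'px': array([440., 279.]), 'area': np.int32(247), 'c': (591.9, -103.1), 'size': (47.7, 87.6), 'ang': 84.9, 'mean': array([ 591.6, -104.3])}
{'px': array([567., 282.]), 'area': np.int32(626), 'c': (580.1, -384.9), 'size': (72.2, 183.4), 'ang': 89.7, 'mean': array([ 582.9, -381.2])}
{'px': array([177., 351.]), 'area': np.int32(90), 'c': (440.9, 463.1), 'size': (10.1, 91.0), 'ang': 3.1, 'mean': array([437.7, 463.6])}
{'px': array([433., 347.]), 'area': np.int32(296), 'c': (444.0, -99.4), 'size': (53.4, 104.0), 'ang': 89.8, 'mean': array([443.3, -88.3])}
{'px': array([559., 350.]), 'area': np.int32(671), 'c': (434.8, -383.2), 'size': (69.8, 217.5), 'ang': 89.8, 'mean
[... 2117 characters left out ...]
.9, 280. ])}
{'px': array([122., 390.]), 'area': np.int32(382), 'c': (354.4, 575.9), 'size': (49.5, 111.1), 'ang': 89.9, 'mean': array([353.7, 578.6])}
{'px': array([164., 390.]), 'area': np.int32(28), 'c': (354.2, 486.9), 'size': (16.5, 16.8), 'ang': 89.9, 'mean': array([354.1, 487.7])}
{'px': array([249., 396.]), 'area': np.int32(91), 'c': (341.1, 302.5), 'size': (16.2, 114.8), 'ang': 100.7, 'mean': array([341.4, 304.4])}
{'px': array([123., 416.]), 'area': np.int32(93), 'c': (300.3, 575.4), 'size': (6.5, 107.3), 'ang': 89.9, 'mean': array([300.3, 573.4])}
{'px': array([163., 419.]), 'area': np.int32(36), 'c': (293.8, 486.5), 'size': (16.7, 19.9), 'ang': 3.2, 'mean': array([293.7, 486.8])}
```

Run:
```python
from h import *
snap("wrist","w0")
print(np.load("w0.npz")["T"].round(3), np.load("w0.npz")["K"].round(1))
```

```text
[[ 0.237 -0.92  -0.313  0.055]
 [ 0.971  0.224  0.078  0.58 ]
 [-0.001 -0.322  0.947  0.374]
 [ 0.     0.     0.     1.   ]] [[322.9   0.  256.2]
 [  0.  322.9 196.2]
 [  0.    0.    1. ]]
```

```bash
python3 -m creep '{"gripper":[1,1,1,1,1,1,1],"travel":[[0,0,0],[0,0,0],[0,0,0],[-0.028,-0.038,-0.005],[-0.028,-0.038,-0.005],[-0.028,-0.038,-0.005],[-0.028,-0.038,-0.005]],"roll":[-0.14,-0.14,-0.14,0,0,0,0]}' 60
python3 -m creep '{"gripper":[1,1,1,1,1,1,1,1],"travel":[[-0.028,-0.038,-0.005],[-0.028,-0.038,-0.005],[-0.028,-0.038,-0.005],[-0.028,-0.038,-0.005],[-0.028,-0.038,-0.005],[-0.028,-0.038,-0.005],[0,0,0],[0,0,0]],"roll":[0,0,0,0,0,0,0,0]}'
python3 -c "
from h import *
snap('wrist','w1')
from cell import *
print(get_obs()['time'])"
```

```text
time: 0.85
eef_pos: [0.2744, 0.428, 0.27]
orientation: [-0.0, -0.091, 0.996, -0.0]
wrist_force: [0.2, 0.8, -0.1]
opening: 0.995
gripper_force: 0.0
time: 1.65
eef_pos: [0.4802, 0.2346, 0.2995]
orientation: [-0.001, -0.089, 0.996, 0.0]
wrist_force: [-0.2, -1.1, 0.1]
opening: 1.0
gripper_force: 0.0
1.7
```

View pics/w1.png

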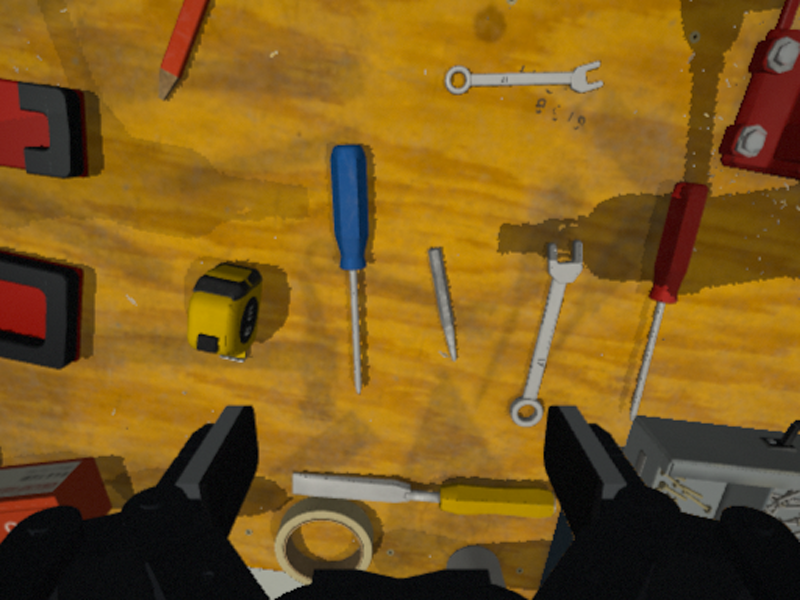

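The wrist view shows all four tools clear. The screwdriver handle end is at (348,147) and its tip at (359,390). The punch runs from its thick end (435,250) to its point (455,358), and the wrench from jaw (565,255) to ring (526,411). The tape is at (225,310) with its hook at the bottom (235,357), towards +x.

Run:
```python
from h import *
p,d,K,T=load("w1")
hsv=cv2.cvtColor(p,cv2.COLOR_RGB2HSV); H,S,V=[hsv[...,i].astype(int) for i in range(3)]
def show(t,m,z,a,box):
    M=np.zeros_like(m); x0,y0,x1,y1=[int(k*.64) for k in box]; M[y0:y1,x0:x1]=m[y0:y1,x0:x1]
    M=cv2.morphologyEx(M.astype(np.uint8),cv2.MORPH_CLOSE,np.ones((3,3)))
    print(t)
    for b in blobs(M,K,T,z,a): print(b)
g=(S<110)&(V>90)
show("handle",(H>95)&(H<130)&(S>100),.012,40,(320,130,380,280))
show("shaft",g,.012,15,(340,265,370,400))
show("punch",g,.005,15,(420,230,470,370))
show("wrench",g,.005,40,(500,230,600,430))
show("small",g,.005,40,(430,50,610,110))
y=(H>20)&(H<32)&(S>120)&(V>60)
show("tape all z0",y|(V<60),.068,60,(180,250,270,362))
# tape points by depth
v,u=np.nonzero((d>0)); 
q=np.c_[(u-K[0,2])/K[0,0],-(v-K[1,2])/K[1,1],-np.ones(len(u))]*d[v,u][:,None]
P=q@T[:3,:3].T+T[:3,3]
k=(P[:,2]>.03)&(P[:,2]<.09)&(P[:,1]>.04)&(P[:,1]<.16)&(P[:,0]<.66)&(P[:,0]>.48)
Q=P[k]; print("zmax",np.percentile(Q[:,2],[50,90,99]), "bench z",np.median(P[(abs(P[:,0]-.5)<.03)&(abs(P[:,1]-.15)<.02)][:,2]))
for lo in (.06,.045,.03):
    top=Q[Q[:,2]>lo]; print(lo,len(top),cv2.minAreaRect((top[:,:2]*1000).astype(np.float32)))
k=(P[:,2]>.003)&(P[:,2]<.09)&(P[:,1]>.04)&(P[:,1]<.16)&(P[:,0]<.66)&(P[:,0]>.48); print(cv2.minAreaRect((P[k][:,:2]*1000).astype(np.float32)))
for t,m in (("handle",P[(H.ravel()[v*512+u]>100)&(H.ravel()[v*512+u]<130)&(S.ravel()[v*512+u]>120)]),):
    m=m[(m[:,1]>.1)&(m[:,1]<.3)]; print(t,np.percentile(m[:,2],[10,90]))
```

```text
handle
{'px': array([349., 204.]), 'area': np.int32(1578), 'c': (461.8, 191.4), 'size': (27.1, 99.0), 'ang': 10.9, 'mean': array([457.8, 190.6])}
shaft
{'px': array([355., 326.]), 'area': np.int32(359), 'c': (567.8, 209.8), 'size': (11.8, 116.3), 'ang': 10.2, 'mean': array([562.1, 210.7])}
punch
{'px': array([442., 300.]), 'area': np.int32(452), 'c': (531.2, 284.2), 'size': (11.0, 105.4), 'ang': 21.4, 'mean': array([526.8, 281.9])}
wrench
{'px': array([546., 331.]), 'area': np.int32(1297), 'c': (545.9, 379.5), 'size': (31.4, 180.2), 'ang': 1.7, 'mean': array([540.4, 379.3])}
small
{'px': array([525.,  78.]), 'area': np.int32(927), 'c': (341.5, 306.8), 'size': (20.5, 119.2), 'ang': 101.9, 'mean': array([341.4, 308. ])}
tape all z0
{'px': array([226., 302.]), 'area': np.int32(2821), 'c': (537.3, 113.2), 'size': (62.3, 87.8), 'ang': 2.2, 'mean': array([537.8, 114.7])}
zmax [0.06169619 0.06781057 0.07013045] bench z 0.0019949821652806565
0.06 1099 ((558.6649169921875, 103.99992370605469), (37.518314361572266, 49.9864387512207), 89.4535903930664)
0.045 1676 ((557.7640991210938, 105.03590393066406), (39.620182037353516, 62.985355377197266), 89.21100616455078)
0.03 2018 ((560.4033203125, 105.60446166992188), (40.77883529663086, 72.6737060546875), 89.3106918334961)
((560.8272705078125, 113.31619262695312), (161.3277587890625, 90.93079376220703), 22.495773315429688)
handle [0.0178664  0.35345494]
```

```bash
cat >> h.py <<'E'
def go(x,y,z,yaw=None):
    """print travel (tool axes) from the measured pose to world target; yaw = wanted tool-y angle, deg; roll first, then travel"""
    from cell import get_obs
    from scipy.spatial.transform import Rotation as R
    o=get_obs(); w=o["orientation"]; M=R.from_quat([w[1],w[2],w[3],w[0]]).as_matrix()
    cur=np.degrees(np.arctan2(M[1,1],M[0,1])); q=o["joint_positions"]
    roll=0 if yaw is None else (cur-yaw+180)%360-180
    M2=M@R.from_euler("z",roll,degrees=True).as_matrix()
    t=M2.T@(np.array([x,y,z])-o["eef_pos"])
    print(f"t={o['time']:.2f} pos={np.round(o['eef_pos'],4)} yaw={cur:.2f} q1={q[0]:.2f} q6={q[5]:.2f} open={o['opening']:.3f} grip={o['gripper_force']:.0f} f={np.round(o['wrist_force'],1)} | roll={np.radians(roll):.3f} rad, travel={np.round(t,4)} len={np.linalg.norm(t):.3f} ; world delta {np.round(M2@t,4)}")
E
python3 -m creep '{"gripper":[0.3,0.3,0.3,0.3,0.3,0.3,0.3],"travel":[[0.004,-0.007,0.04],[0.004,-0.007,0.04],[0.004,-0.007,0.04],[0.004,-0.007,0.04],[0.003,-0.006,0.04],[0.003,-0.005,0.04],[0,0,0]],"roll":[0,0,0,0,0,0,0]}' 60
python3 -c "
from h import *
go(.4657,.1921,.024,100.3)
p,d,K,T=load('w1')
hsv=cv2.cvtColor(p,cv2.COLOR_RGB2HSV); m=((hsv[...,1]<110)&(hsv[...,2]>90))
v,u=np.nonzero(m); P=ray(K,T,np.c_[u,v],.005)*1000
k=(abs(P[:,0]-546)<45)&(abs(P[:,1]-379.5)<22); f=np.polyfit(P[k,0],P[k,1],1); print('shank',np.degrees(np.arctan(f[0])),np.polyval(f,546))
"
```

```text
time: 2.4
eef_pos: [0.4593, 0.1928, 0.0559]
orientation: [-0.006, -0.091, 0.996, -0.001]
wrist_force: [-0.5, 0.1, 0.4]
opening: 0.65
gripper_force: 0.0
t=2.40 pos=[0.4593 0.1928 0.0559] yaw=100.48 q1=0.26 q6=-1.50 open=0.650 grip=0 f=[-0.5  0.1  0.4] | roll=0.003 rad, travel=[-0.0066 -0.0018  0.0318] len=0.033 ; world delta [ 0.0064 -0.0007 -0.0319]
shank 1.8837298499407966 378.8818700251718
```

```bash
python3 -m creep '{"gripper":[0.3,0.3,0.3],"travel":[[-0.005,-0.001,0.016],[0,0,0.014],[0,0,0]],"roll":[0,0,0]}'
python3 -c "
from h import *
go(.4657,.1921,.024,100.3)"
```

```text
time: 2.7
eef_pos: [0.4699, 0.1941, 0.0304]
orientation: [-0.0, -0.091, 0.996, 0.0]
wrist_force: [-0.3, 0.3, -0.4]
opening: 0.647
gripper_force: 0.0
t=2.70 pos=[0.4699 0.1941 0.0304] yaw=100.47 q1=0.25 q6=-1.50 open=0.647 grip=0 f=[-0.3  0.3 -0.4] | roll=0.003 rad, travel=[ 0.0045 -0.0013  0.0065] len=0.008 ; world delta [-0.0042 -0.002  -0.0064]
```

```bash
python3 -m creep '{"gripper":[0.3,0.3,-1,-1,-1,-1,-1,-1],"travel":[[0.004,-0.001,0.006],[0,0,0],[0,0,0],[0,0,0],[0,0,0],[0,0,0],[0,0,0],[0,0,0]],"roll":[0,0,0,0,0,0,0,0]}' 60
python3 -c "
from h import *
go(.4657,.1921,.15,100.3)"
```

```text
time: 3.5
eef_pos: [0.4671, 0.1915, 0.0251]
orientation: [0.001, -0.09, 0.996, 0.0]
wrist_force: [-1.3, 0.6, 6.4]
opening: 0.298
gripper_force: 58.5
t=3.50 pos=[0.4671 0.1915 0.0251] yaw=100.37 q1=0.25 q6=-1.50 open=0.298 grip=59 f=[-1.3  0.6  6.4] | roll=0.001 rad, travel=[ 0.0011  0.0009 -0.1249] len=0.125 ; world delta [-0.0014  0.0006  0.1249]
```

```bash
python3 -m creep '{"gripper":[-1,-1,-1,-1,-1,-1,-1,-1],"travel":[[0,0,-0.02],[0,0,-0.04],[0,0,-0.045],[0,0,-0.045],[0,0,-0.045],[0,0,-0.045],[0,0,-0.035],[0,0,0]],"roll":[0,0,0,0,0,0,0.1,0.14]}' 60
python3 -m creep '{"gripper":[-1,-1,-1,-1,-1,-1,-1,-1],"travel":[[0,0,0],[0,0,0],[0,0,0],[0,0,0],[0,0,0],[0,0,0],[0,0,0],[0,0,0]],"roll":[0.14,0.14,0.14,0.14,0.14,0.14,0.14,0.14]}'
python3 -m creep '{"gripper":[-1,-1,-1,-1,-1],"travel":[[0,0,0],[0,0,0],[0,0,0],[0,0,0],[0,0,0]],"roll":[0.14,0.14,0.112,0,0]}'
python3 -c "
from h import *
go(.51,-.15,.3,0)"
```

```text
time: 4.3
eef_pos: [0.4692, 0.1919, 0.3051]
orientation: [0.006, 0.032, 0.999, 0.002]
wrist_force: [0.9, 0.8, -2.0]
opening: 0.297
gripper_force: 59.5
time: 5.1
eef_pos: [0.4664, 0.1911, 0.299]
orientation: [-0.0, 0.558, 0.83, -0.0]
wrist_force: [0.1, 0.5, -1.3]
opening: 0.289
gripper_force: 59.5
time: 5.6
eef_pos: [0.4665, 0.1912, 0.2991]
orientation: [-0.0, 0.706, 0.708, 0.0]
wrist_force: [-0.2, 0.3, -1.0]
opening: 0.289
gripper_force: 59.5
t=5.60 pos=[0.4665 0.1912 0.2991] yaw=0.12 q1=0.25 q6=0.25 open=0.289 grip=59 f=[-0.2  0.3 -1. ] | roll=0.002 rad, travel=[-0.3412  0.0435 -0.001 ] len=0.344 ; world delta [ 0.0435 -0.3412  0.0009]
```

```bash
python3 -m creep '{"gripper":[-1,-1,-1,-1,-1,-1,-1,-1],"travel":[[-0.045,0.006,0],[-0.049,0.006,0],[-0.049,0.006,0],[-0.049,0.006,0],[-0.049,0.006,0],[-0.049,0.006,0],[-0.049,0.006,0],[0,0,0]],"roll":[0,0,0,0,0,0,0,0]}' 60
python3 -m creep '{"gripper":[-1],"travel":[[0,0,0]],"roll":[0]}'
python3 -c "
from h import *
snap('wrist','f1')"
python3 -m creep '{"gripper":[-1,-1,-1,-1,-1,-1],"travel":[[-0.045,0,0],[-0.045,0,0],[-0.045,0,0],[-0.045,0,0],[0,0,0],[0,0,0]],"roll":[0,0,0,0,0,0]}'
python3 -c "
from h import *
snap('wrist','f2')
cv2.imwrite('pics/f12.png',cv2.resize(np.vstack([load('f1')[0],load('f2')[0]])[...,::-1],(400,600),interpolation=cv2.INTER_AREA))
go(.51,-.33,.3,0)"
```

```text
time: 6.4
eef_pos: [0.5094, -0.1541, 0.2985]
orientation: [0.002, 0.709, 0.705, -0.001]
wrist_force: [-0.5, 0.9, -1.0]
opening: 0.293
gripper_force: 59.5
time: 6.5
eef_pos: [0.5085, -0.1487, 0.2986]
orientation: [-0.001, 0.708, 0.707, 0.0]
wrist_force: [-0.2, 1.1, -0.2]
opening: 0.294
gripper_force: 59.5
time: 7.15
eef_pos: [0.5089, -0.3266, 0.2986]
orientation: [-0.001, 0.707, 0.707, 0.0]
wrist_force: [0.0, 0.8, -0.3]
opening: 0.293
gripper_force: 59.5
t=7.20 pos=[ 0.5089 -0.3258  0.2988] yaw=0.11 q1=-0.69 q6=-0.69 open=0.295 grip=59 f=[ 0.3  0.2 -1.6] | roll=0.002 rad, travel=[-0.0042  0.0011 -0.0012] len=0.004 ; world delta [ 0.0011 -0.0042  0.0012]
```

View pics/f12.png

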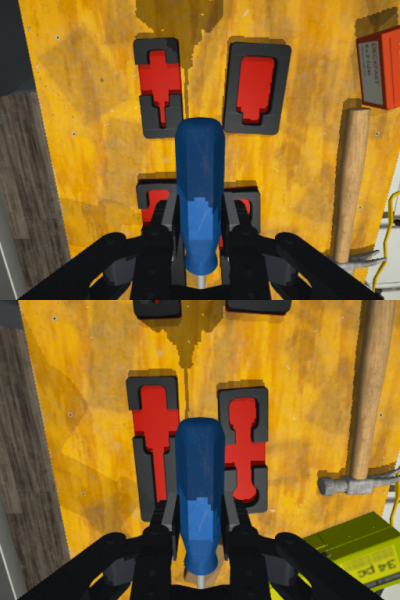

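f1 (upper half) shows the punch insert at about (160,85) and the tape insert at (255,85). f2 (lower half) shows the screwdriver insert at (155,445), mostly visible, and the wrench insert at (243,445).

Run:
```python
from h import *
def top(tag,x0,x1,y0,y1,L,W):
    p,d,K,T=load(tag); v,u=np.nonzero(d>0)
    q=np.c_[(u-K[0,2])/K[0,0],-(v-K[1,2])/K[1,1],-np.ones(len(u))]*d[v,u][:,None]
    P=q@T[:3,:3].T+T[:3,3]
    b=(P[:,0]>x0)&(P[:,0]<x1)&(P[:,1]>y0)&(P[:,1]<y1)
    hs=cv2.cvtColor(p,cv2.COLOR_RGB2HSV)[v,u].astype(int)
    red=((hs[:,0]<7)|(hs[:,0]>173))&(hs[:,1]>150)
    dark=hs[:,2]<95
    t=b&(P[:,2]>.019)&(P[:,2]<.032)&(dark)&~red
    # drop stray pixels
    m=np.zeros(d.shape,np.uint8); m[v[t],u[t]]=1; m=cv2.morphologyEx(m,cv2.MORPH_OPEN,np.ones((3,3)))
    t=m[v,u]>0
    R=ray(K,T,np.c_[u,v][t],.024)[:,:2]*1000
    r=cv2.minAreaRect(R.astype(np.float32))
    f=b&red&(P[:,2]<.016)&(P[:,2]>.0)
    F=ray(K,T,np.c_[u,v][f],.008)[:,:2]*1000; rf=cv2.minAreaRect(F.astype(np.float32))
    print(tag,(L,W),"top z",np.median(P[t][:,2]).round(4),np.round(r[0],1),np.round(r[1],1),round(r[2],2),"x",np.percentile(R[:,0],[.5,99.5]).round(1),"y",np.percentile(R[:,1],[.5,99.5]).round(1),"| floor z",np.median(P[f][:,2]).round(4),np.round(rf[0],1),np.round(rf[1],1),round(rf[2],2))
    # pocket midline: red x-centre by y
    for yy in range(int(y0*1000),int(y1*1000),15):
        k=abs(F[:,1]-yy)<4
        if k.sum()>10: print("   ",yy,np.round([F[k,0].min(),F[k,0].max(),F[k,0].min()/2+F[k,0].max()/2],1))
top("f1",.39,.49,-.19,-.01,150,66)
top("f1",.53,.65,-.19,-.01,136,90)
top("f2",.38,.485,-.53,-.23,256,78)
top("f2",.53,.64,-.53,-.25,222,78)
```

```text
f1 (150, 66) top z 0.0245 [446.  -97.6] [ 66.  148.9] 2.18 x [411.8 479. ] y [-172.1  -23.6] | floor z 0.0086 [445.3 -90.3] [ 64.  131.9] 2.27
    -145 [441.7 449.6 445.6]
    -130 [441.2 449.  445.1]
    -115 [432.  457.3 444.6]
    -100 [413.9 477.  445.4]
    -85 [413.  476.1 444.6]
    -70 [412.6 476.5 444.6]
    -55 [429.6 475.6 452.6]
    -40 [429.3 454.5 441.9]
f1 (136, 90) top z 0.0246 [593.3 -97.9] [135.2  89.4] 86.49 x [547.1 639.8] y [-164.6  -30.2] | floor z 0.0087 [585.4 -96.7] [132.   72.7] 86.51
    -145 [545.8 606.7 576.3]
    -130 [568.2 619.4 593.8]
    -115 [568.8 620.7 594.8]
    -100 [569.5 621.2 595.3]
    -85 [550.2 622.2 586.2]
    -70 [551.  623.2 587.1]
    -55 [551.8 623.3 587.6]
f2 (256, 78) top z 0.0245 [ 437.  -381.3] [ 78.2 254. ] 1.35 x [396.5 472.9] y [-505.5 -254.6] | floor z 0.0086 [ 436.7 -367.5] [ 76.1 222.4] 1.99
    -470 [427.5 445.1 436.3]
    -455 [426.9 445.8 436.3]
    -440 [426.4 445.  435.7]
    -425 [426.  444.3 435.1]
    -410 [425.7 444.8 435.2]
    -395 [425.3 444.3 434.8]
    -380 [418.  453.2 435.6]
    -365 [413.6 455.1 434.3]
    -350 [398.5 466.3 432.4]
    -335 [398.3 472.  435.1]
    -320 [397.3 472.4 434.9]
    -305 [396.9 472.7 434.8]
    -290 [412.1 453.1 432.6]
    -275 [412.1 452.3 432.2]
f2 (222, 78) top z 0.0246 [ 582.8 -381.6] [ 76.4 220.8] 4.87 x [538.  626.5] y [-489.1 -271.8] | floor z 0.0087 [ 582.3 -375.9] [ 73.8 208.2] 4.64
    -470 [570.5 609.6 590.1]
    -455 [570.1 611.7 590.9]
    -440 [576.3 603.6 589.9]
    -425 [575.6 601.1 588.4]
    -410 [552.8 599.8 576.3]
    -395 [552.3 621.1 586.7]
    -380 [551.8 620.  585.9]
    -365 [551.5 618.7 585.1]
    -350 [569.3 594.9 582.1]
    -335 [558.2 600.  579.1]
    -320 [557.7 602.1 579.9]
    -305 [555.9 601.  578.4]
    -290 [559.4 598.7 579. ]
```

```bash
python3 -m creep '{"gripper":[-1,-1,-1,-1,-1,-1,-1],"travel":[[0,-0.035,0.02],[-0.001,-0.039,0.04],[0,0,0.04],[0,0,0.04],[0,0,0.035],[0,0,0],[0,0,0]],"roll":[-0.024,0,0,0,0,0,0]}'
python3 -c "
from h import *
go(.4351,-.3275,.0335,1.5)"
```

```text
time: 7.9
eef_pos: [0.4394, -0.328, 0.1289]
orientation: [-0.0, 0.698, 0.716, 0.0]
wrist_force: [-0.8, -1.2, -0.3]
opening: 0.293
gripper_force: 59.6
t=7.90 pos=[ 0.4394 -0.328   0.1289] yaw=1.51 q1=-0.77 q6=-0.79 open=0.293 grip=60 f=[-0.8 -1.2 -0.3] | roll=0.000 rad, travel=[ 0.0006 -0.0043  0.0954] len=0.096 ; world delta [-0.0043  0.0005 -0.0954]
```

```bash
python3 -m creep '{"gripper":[-1,-1,-1,-1,-1],"travel":[[0,-0.003,0.03],[0,0,0.03],[0,0,0],[0,0,0],[0,0,0]],"roll":[0,0,0,0,0]}'
python3 -c "
from h import *
go(.4351,-.3275,.0335,1.5)
snap('scene','s1')
p=load('s1')[0]; cv2.imwrite('pics/s1c.png',cv2.resize(p[100:260,260:480,::-1],(770,560),interpolation=cv2.INTER_CUBIC))"
```

```text
time: 8.4
eef_pos: [0.4375, -0.3307, 0.0707]
orientation: [0.003, 0.698, 0.716, 0.0]
wrist_force: [-0.3, 0.3, -1.2]
opening: 0.293
gripper_force: 59.5
t=8.40 pos=[ 0.4375 -0.3307  0.0707] yaw=1.40 q1=-0.77 q6=-0.80 open=0.293 grip=60 f=[-0.3  0.3 -1.2] | roll=-0.002 rad, travel=[ 0.0034 -0.0025  0.0372] len=0.037 ; world delta [-0.0024  0.0032 -0.0372]
```

View pics/s1c.png

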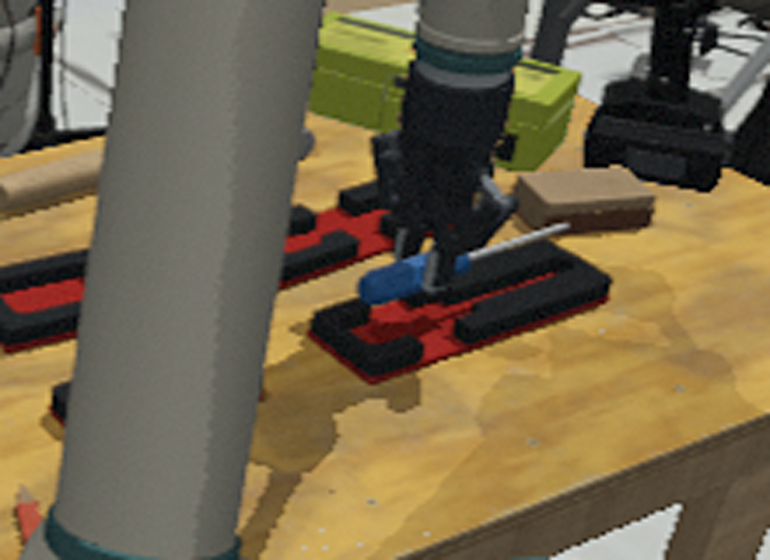

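The scene crop shows the screwdriver held over its insert and lined up: handle at (400,285), tip at (565,228). I'll lower it.

```bash
python3 -m creep '{"gripper":[-1,-1,-1,-1,-1],"travel":[[0.003,-0.002,0.012],[0,0,0.01],[0,0,0],[0,0,0],[0,0,0]],"roll":[0,0,0,0,0]}'
python3 -c "
from h import *
go(.4351,-.3275,.0335,1.5)"
```

```text
time: 8.95
eef_pos: [0.4342, -0.327, 0.0467]
orientation: [0.001, 0.699, 0.716, 0.0]
wrist_force: [0.1, 0.1, -1.5]
opening: 0.298
gripper_force: 59.5
t=8.95 pos=[ 0.4342 -0.327   0.0467] yaw=1.38 q1=-0.77 q6=-0.80 open=0.298 grip=60 f=[ 0.1  0.1 -1.5] | roll=-0.002 rad, travel=[-0.0005  0.0009  0.0132] len=0.013 ; world delta [ 0.0009 -0.0005 -0.0132]
```

```bash
python3 -m creep '{"gripper":[-1,-1,-1,-1,-1],"travel":[[0,0.001,0.007],[0,0,0.006],[0,0,0],[0,0,0],[0,0,0]],"roll":[0,0,0,0,0]}'
python3 -c "
from h import *
go(.4351,-.3275,.0335,1.5)"
```

```text
time: 9.45
eef_pos: [0.4351, -0.3268, 0.0332]
orientation: [0.0, 0.699, 0.716, 0.0]
wrist_force: [0.2, -0.3, 1.3]
opening: 0.291
gripper_force: 59.8
t=9.45 pos=[ 0.4351 -0.3268  0.0332] yaw=1.37 q1=-0.77 q6=-0.80 open=0.291 grip=60 f=[ 0.2 -0.3  1.3] | roll=-0.002 rad, travel=[-0.0007  0.     -0.0003] len=0.001 ; world delta [ 0.     -0.0007  0.0003]
```

```bash
python3 -m creep '{"gripper":[0.1,0.1,0.1,0.1,0.1,0.1,0.1,0.1],"travel":[[0,0,0],[0,0,0],[0,0,-0.02],[0,0,-0.03],[0,0,-0.04],[0,0,-0.04],[0,0,-0.04],[0,0,-0.05]],"roll":[0,0,0,0,0,0,0,0]}'
python3 -m creep '{"gripper":[0.1,0.1,0.1],"travel":[[0.047,0.008,0],[0.047,0.008,0],[0,0,0]],"roll":[0,0,0]}'
python3 -c "
from h import *
snap('wrist','v1'); go(.546,.379,.25,91.8)"
python3 -m creep '{"gripper":[0.1,0.1,0.1,0.1,0.1,0.1,0.1,0.1],"travel":[[0.047,0.009,0],[0.047,0.009,0],[0.047,0.009,0],[0.047,0.009,0],[0.047,0.009,0],[0.047,0.009,0],[0.047,0.009,0],[0.047,0.009,0]],"roll":[0,0,0,0,0,0,0,0]}'
python3 -m creep '{"gripper":[0.1,0.1,0.1,0.1,0.1,0.1,0.1,0.1],"travel":[[0.047,0.009,0],[0.047,0.009,0],[0.047,0.009,0],[0.047,0.009,0],[0.047,0.009,0],[0,0,0],[0,0,0],[0,0,0]],"roll":[0,0,0,0,0,-0.14,-0.14,-0.14]}'
python3 -m creep '{"gripper":[0.1,0.1,0.1,0.1,0.1,0.1,0.1,0.1],"travel":[[0,0,0],[0,0,0],[0,0,0],[0,0,0],[0,0,0],[0,0,0],[0,0,0],[0,0,0]],"roll":[-0.14,-0.14,-0.14,-0.14,-0.14,-0.14,-0.14,-0.14]}'
python3 -c "
from h import *
go(.546,.379,.25,91.8)"
```

```text
time: 10.25
eef_pos: [0.4337, -0.3256, 0.2534]
orientation: [-0.002, 0.699, 0.716, 0.0]
wrist_force: [0.8, -1.0, -0.9]
opening: 0.55
gripper_force: 0.0
time: 10.55
eef_pos: [0.448, -0.2269, 0.2535]
orientation: [-0.001, 0.697, 0.717, 0.001]
wrist_force: [0.0, -0.1, -0.2]
opening: 0.55
gripper_force: 0.0
t=10.60 pos=[ 0.4481 -0.2296  0.2533] yaw=1.59 q1=-0.61 q6=-0.64 open=0.552 grip=0 f=[ 0.2 -1.1  0.2] | roll=-1.574 rad, travel=[-0.1169  0.6052  0.0037] len=0.616 ; world delta [ 0.0979  0.6086 -0.0033]
time: 11.4
eef_pos: [0.512, 0.1464, 0.2528]
orientation: [0.0, 0.699, 0.715, -0.0]
wrist_force: [1.2, -0.7, 0.8]
opening: 0.548
gripper_force: 0.0
time: 12.2
eef_pos: [0.5516, 0.3812, 0.2519]
orientation: [-0.0, 0.532, 0.847, -0.001]
wrist_force: [-0.2, 0.6, 0.7]
opening: 0.553
gripper_force: 0.0
time: 13.0
eef_pos: [0.5518, 0.3804, 0.2523]
orientation: [-0.0, 0.001, 1.0, -0.001]
wrist_force: [0.1, -0.3, -0.0]
opening: 0.549
gripper_force: 0.0
t=13.00 pos=[0.5518 0.3804 0.2523] yaw=89.88 q1=0.50 q6=-1.07 open=0.549 grip=0 f=[ 0.1 -0.3 -0. ] | roll=-0.033 rad, travel=[ 0.0058 -0.0012  0.0023] len=0.006 ; world delta [-0.0058 -0.0014 -0.0023]
```

View pics/v1.png

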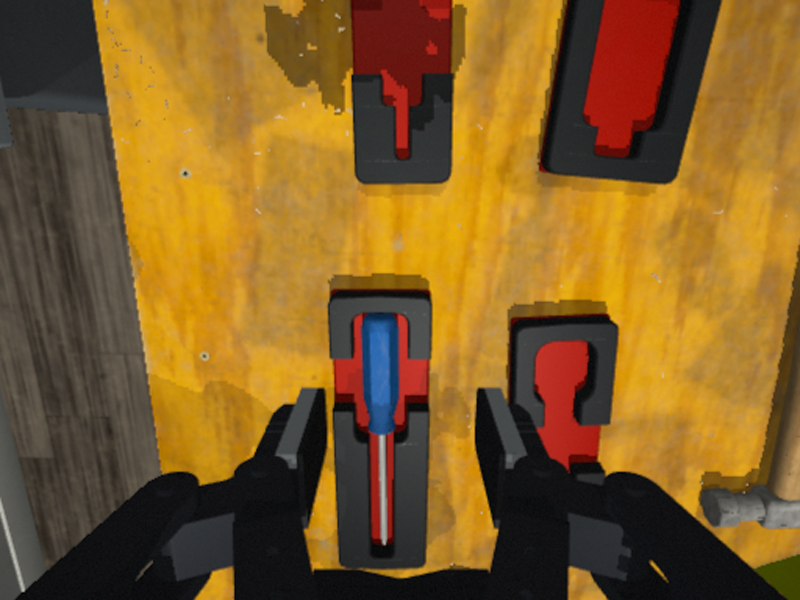

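The picture shows the screwdriver lying full length in its pocket, with its handle at (380,370), its tip at (381,545) and red floor visible on both sides. Next is the wrench.

```bash
python3 -m creep '{"gripper":[-0.3,-0.3,-0.3,-0.3,-0.3,-0.3,-0.3,-0.3],"travel":[[0.005,-0.001,0.03],[0,0,0.04],[0,0,0.045],[0,0,0.045],[0,0,0.03],[0,0,0],[0,0,0],[0,0,0]],"roll":[-0.033,0,0,0,0,0,0,0]}'
python3 -c "
from h import *
go(.546,.379,.0205,91.8); snap('wrist','w2')"
```

```text
time: 13.8
eef_pos: [0.5477, 0.381, 0.0653]
orientation: [0.002, -0.013, 1.0, 0.001]
wrist_force: [0.6, 0.2, -0.0]
opening: 0.351
gripper_force: 0.0
t=13.80 pos=[0.5477 0.381  0.0653] yaw=91.48 q1=0.50 q6=-1.09 open=0.351 grip=0 f=[ 0.6  0.2 -0. ] | roll=-0.006 rad, travel=[ 0.0019 -0.002   0.0448] len=0.045 ; world delta [-0.0017 -0.002  -0.0448]
```

View pics/w2.png

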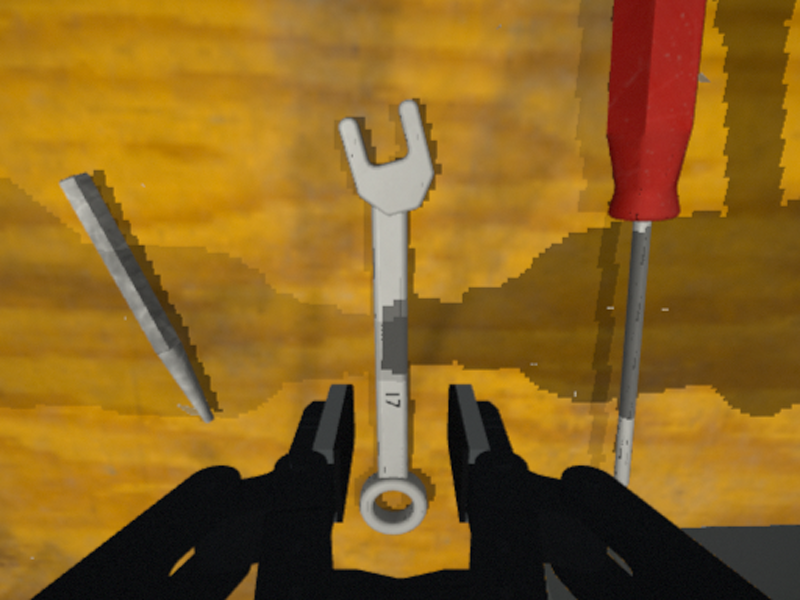

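The wrench stands vertical in the picture between the fingers, shank at u≈392 and finger centre at 401, so a shift of about 2 mm is due.

```bash
python3 -m creep '{"gripper":[-0.3,-0.3,-0.3,-0.3,-0.3],"travel":[[0.002,-0.002,0.02],[0,0,0.018],[0,0,0.005],[0,0,0],[0,0,0]],"roll":[0,0,0,0,0]}'
python3 -c "
from h import *
go(.546,.379,.0205,91.8)"
```

```text
time: 14.35
eef_pos: [0.5448, 0.379, 0.0218]
orientation: [0.001, -0.013, 1.0, 0.001]
wrist_force: [0.7, -0.3, -0.1]
opening: 0.35
gripper_force: 0.0
t=14.35 pos=[0.5448 0.379  0.0218] yaw=91.51 q1=0.50 q6=-1.09 open=0.350 grip=0 f=[ 0.7 -0.3 -0.1] | roll=-0.005 rad, travel=[-0.0012 -0.      0.0013] len=0.002 ; world delta [ 0.0012 -0.     -0.0013]
```

```bash
python3 -m creep '{"gripper":[-1,-1,-1,-1,-1,-1,-1],"travel":[[0,0,0.001],[0,0,0],[0,0,0],[0,0,0],[0,0,0],[0,0,0],[0,0,0]],"roll":[0,0,0,0,0,0,0]}' 80
python3 -c "
from h import *
go(.546,.379,.25,4.7)"
```

```text
time: 15.05
eef_pos: [0.5447, 0.3788, 0.0208]
orientation: [0.001, -0.013, 1.0, 0.001]
wrist_force: [-0.5, -0.7, 5.3]
opening: 0.118
gripper_force: 78.5
t=15.05 pos=[0.5447 0.3788 0.0208] yaw=91.50 q1=0.50 q6=-1.09 open=0.118 grip=78 f=[-0.5 -0.7  5.3] | roll=1.515 rad, travel=[ 0.0003  0.0019 -0.2292] len=0.229 ; world delta [1.300e-03 2.000e-04 2.292e-01]
```

```bash
python3 -m creep '{"gripper":[-1,-1,-1,-1,-1,-1,-1,-1],"travel":[[0,0,-0.02],[0,0,-0.035],[0,0,-0.04],[0,0,-0.04],[0,0,-0.04],[0,0,-0.025],[0,0,0],[0,0,0]],"roll":[0,0,0,0,0,0,0.1,0.14]}'
python3 -m creep '{"gripper":[-1,-1,-1,-1,-1,-1,-1,-1],"travel":[[0,0,0],[0,0,0],[0,0,0],[0,0,0],[0,0,0],[0,0,0],[0,0,0],[0,0,0]],"roll":[0.14,0.14,0.14,0.14,0.14,0.14,0.14,0.14]}'
python3 -m creep '{"gripper":[-1,-1,-1,-1],"travel":[[0,0,0],[0,0,0],[0,0,0],[0,0,0]],"roll":[0.1,0.055,0,0]}'
python3 -c "
from h import *
go(.5834,-.3803,.1,4.7); snap('wrist','w3')"
```

```text
time: 15.85
eef_pos: [0.544, 0.3786, 0.2205]
orientation: [0.001, 0.109, 0.994, 0.001]
wrist_force: [0.2, 1.3, -2.5]
opening: 0.111
gripper_force: 78.6
time: 16.65
eef_pos: [0.5434, 0.3783, 0.2187]
orientation: [-0.0, 0.621, 0.784, -0.0]
wrist_force: [-0.1, -0.4, -1.0]
opening: 0.115
gripper_force: 78.6
time: 17.05
eef_pos: [0.5436, 0.3783, 0.2189]
orientation: [-0.0, 0.677, 0.736, -0.0]
wrist_force: [-0.3, -0.1, -1.2]
opening: 0.11
gripper_force: 78.6
t=17.05 pos=[0.5436 0.3783 0.2189] yaw=4.77 q1=0.50 q6=0.42 open=0.110 grip=79 f=[-0.3 -0.1 -1.2] | roll=0.001 rad, travel=[-0.7593 -0.0224  0.119 ] len=0.769 ; world delta [ 0.0398 -0.7586 -0.1189]
```

View pics/w3.png

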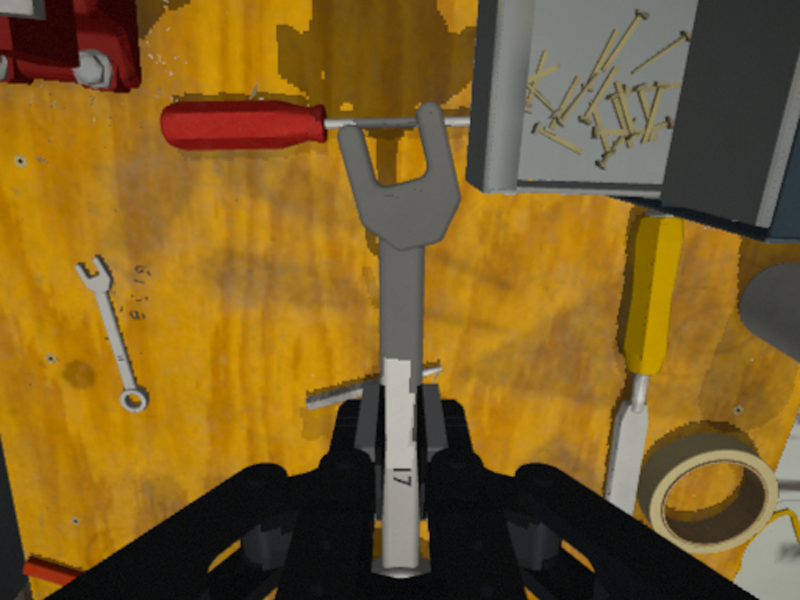

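The wrench is held level and central, jaw at (400,175), lined up with the fingers.

```bash
python3 -m creep '{"gripper":[-1,-1,-1,-1,-1,-1,-1,-1],"travel":[[-0.047,-0.001,0],[-0.047,-0.001,0],[-0.047,-0.001,0],[-0.047,-0.001,0],[-0.047,-0.001,0],[-0.047,-0.001,0],[-0.047,-0.001,0],[-0.047,-0.001,0]],"roll":[0,0,0,0,0,0,0,0]}'
python3 -m creep '{"gripper":[-1,-1,-1,-1,-1,-1,-1,-1],"travel":[[-0.047,-0.002,0],[-0.047,-0.002,0],[-0.047,-0.002,0],[-0.047,-0.002,0],[-0.047,-0.002,0],[-0.047,-0.002,0],[-0.047,-0.002,0],[-0.047,-0.002,0]],"roll":[0,0,0,0,0,0,0,0]}'
python3 -m creep '{"gripper":[-1,-1,-1,-1,-1,-1],"travel":[[-0.007,0,0.04],[0,0,0.04],[0,0,0.04],[0,0,0],[0,0,0],[0,0,0]],"roll":[0,0,0,0,0,0]}'
python3 -c "
from h import *
go(.5834,-.3803,.0288,4.7)"
```

```text
time: 17.9
eef_pos: [0.5665, 0.0012, 0.2194]
orientation: [0.0, 0.677, 0.736, 0.0]
wrist_force: [0.8, -0.0, -1.7]
opening: 0.116
gripper_force: 78.6
time: 18.7
eef_pos: [0.5813, -0.3749, 0.2192]
orientation: [0.0, 0.677, 0.736, 0.0]
wrist_force: [0.6, 0.6, -1.3]
opening: 0.117
gripper_force: 78.6
time: 19.3
eef_pos: [0.5837, -0.3811, 0.102]
orientation: [0.003, 0.677, 0.736, 0.0]
wrist_force: [0.8, -0.9, -2.0]
opening: 0.111
gripper_force: 78.7
t=19.30 pos=[ 0.5837 -0.3811  0.102 ] yaw=4.73 q1=-0.68 q6=-0.76 open=0.111 grip=79 f=[ 0.8 -0.9 -2. ] | roll=0.001 rad, travel=[ 0.001  -0.0005  0.0732] len=0.073 ; world delta [-0.0003  0.0008 -0.0732]
```

```bash
python3 -m creep '{"gripper":[-1,-1,-1,-1,-1,-1],"travel":[[0,0,0.03],[0,0,0.02],[0,0,0.008],[0,0,0],[0,0,0],[0,0,0]],"roll":[0,0,0,0,0,0]}'
python3 -c "
from h import *
go(.5834,-.3803,.0288,4.7)"
```

```text
time: 19.9
eef_pos: [0.5832, -0.3808, 0.0432]
orientation: [0.002, 0.677, 0.736, 0.0]
wrist_force: [-0.3, -1.0, -1.7]
opening: 0.113
gripper_force: 78.7
t=19.90 pos=[ 0.5832 -0.3808  0.0432] yaw=4.71 q1=-0.68 q6=-0.76 open=0.113 grip=79 f=[-0.3 -1.  -1.7] | roll=0.000 rad, travel=[0.0005 0.0002 0.0144] len=0.014 ; world delta [ 0.0002  0.0005 -0.0144]
```

```bash
python3 -m creep '{"gripper":[-1,-1,-1,-1,-1],"travel":[[0,0,0.007],[0,0,0.007],[0,0,0],[0,0,0],[0,0,0]],"roll":[0,0,0,0,0]}'
python3 -c "
from h import *
go(.5834,-.3803,.0288,4.7)"
```

```text
time: 20.4
eef_pos: [0.5826, -0.3804, 0.0288]
orientation: [0.001, 0.678, 0.736, 0.0]
wrist_force: [-0.8, 0.6, 6.5]
opening: 0.113
gripper_force: 79.8
t=20.40 pos=[ 0.5826 -0.3804  0.0288] yaw=4.70 q1=-0.68 q6=-0.76 open=0.113 grip=80 f=[-0.8  0.6  6.5] | roll=-0.000 rad, travel=[0.0001 0.0008 0.    ] len=0.001 ; world delta [ 0.0008  0.0001 -0.    ]
```

```bash
python3 -m creep '{"gripper":[-0.3,-0.3,-0.3,-0.3,-0.3,-0.3,-0.3,-0.3],"travel":[[0,0,0],[0,0,0],[0,0,-0.02],[0,0,-0.03],[0,0,-0.04],[0,0,-0.04],[0,0,-0.04],[0,0,-0.05]],"roll":[0,0,0,0,0,0,0,0]}'
python3 -m creep '{"gripper":[-0.3,-0.3,-0.3],"travel":[[0.047,-0.001,0],[0.047,-0.001,0],[0,0,0]],"roll":[0,0,0]}'
python3 -c "
from h import *
snap('wrist','v2')"
python3 -m creep '{"gripper":[-0.3,-0.3,-0.3,-0.3,-0.3,-0.3,-0.3,-0.3],"travel":[[0.047,-0.001,0],[0.047,-0.001,0],[0.047,-0.001,0],[0.047,-0.001,0],[0.047,-0.001,0],[0.047,-0.001,0],[0.047,-0.001,0],[0.047,-0.001,0]],"roll":[0,0,0,0,0,0,0,0]}'
python3 -m creep '{"gripper":[-0.3,-0.3,-0.3,-0.3,-0.3,-0.3,-0.3,-0.3],"travel":[[0.047,-0.001,0],[0.047,-0.001,0],[0.047,-0.001,0],[0.047,-0.001,0],[0,0,0],[0,0,0],[0,0,0],[0,0,0]],"roll":[0,0,0,0,-0.1,-0.14,-0.14,-0.14]}'
python3 -m creep '{"gripper":[-0.3,-0.3,-0.3,-0.3,-0.3,-0.3,-0.3,-0.3],"travel":[[0,0,0],[0,0,0],[0,0,0],[0,0,0],[0,0,0],[0,0,0],[0,0,0],[0,0,0]],"roll":[-0.14,-0.14,-0.14,-0.14,-0.14,-0.14,-0.14,-0.14]}'
python3 -m creep '{"gripper":[-0.3,-0.3,-0.3,-0.3,-0.3],"travel":[[0,0,0],[0,0,0],[0,0,0],[0,0,0],[0,0,0]],"roll":[-0.14,-0.08,0,0,0]}'
python3 -c "
from h import *
for tag in ('w1','w2'):
    p,d,K,T=load(tag); hsv=cv2.cvtColor(p,cv2.COLOR_RGB2HSV); m=((hsv[...,1]<110)&(hsv[...,2]>90))
    v,u=np.nonzero(m); P=ray(K,T,np.c_[u,v],.005)[:,:2]*1000
    k=(abs(P[:,0]-528)<60)&(abs(P[:,1]-281)<35); Q=P[k]
    print(tag,cv2.minAreaRect(Q.astype(np.float32)))
    a=np.radians(21.4); s=(Q-[515.4,278])@[np.cos(a),np.sin(a)]; b=Q[abs(s)<28]; f=np.polyfit(b[:,0],b[:,1],1); print(np.degrees(np.arctan(f[0])),np.polyval(f,515.4), s.min(),s.max())
go(.5154,.278,.07,111.4)"
```

```text
time: 21.2
eef_pos: [0.5812, -0.3793, 0.2467]
orientation: [-0.002, 0.678, 0.735, -0.0]
wrist_force: [1.1, -0.5, 0.1]
opening: 0.349
gripper_force: 0.0
time: 21.5
eef_pos: [0.5713, -0.2807, 0.2477]
orientation: [-0.002, 0.676, 0.737, 0.001]
wrist_force: [0.3, -0.6, 0.2]
opening: 0.346
gripper_force: 0.0
time: 22.35
eef_pos: [0.534, 0.0884, 0.2468]
orientation: [0.0, 0.678, 0.735, -0.0]
wrist_force: [0.8, -0.4, -0.1]
opening: 0.349
gripper_force: 0.0
time: 23.15
eef_pos: [0.5152, 0.2743, 0.2465]
orientation: [0.0, 0.463, 0.886, -0.0]
wrist_force: [0.5, -0.5, -0.4]
opening: 0.351
gripper_force: 0.0
time: 23.95
eef_pos: [0.5153, 0.274, 0.2465]
orientation: [-0.0, -0.078, 0.997, -0.0]
wrist_force: [0.1, -0.4, 0.3]
opening: 0.355
gripper_force: 0.0
time: 24.45
eef_pos: [0.5146, 0.2744, 0.247]
orientation: [-0.0, -0.184, 0.983, -0.0]
wrist_force: [-0.3, -0.3, -0.3]
opening: 0.348
gripper_force: 0.0
w1 ((531.5742797851562, 283.1815185546875), (104.80929565429688, 14.684073448181152), 17.312536239624023)
20.808809992949342 277.0435954582356 -35.73120211553412 69.6479124185103
w2 ((532.0172119140625, 281.4398498535156), (106.36109924316406, 13.592464447021484), 18.252954483032227)
20.84461070334369 274.81337188103714 -36.463825859143476 70.09608536199725
t=24.45 pos=[0.5146 0.2744 0.247 ] yaw=111.18 q1=0.37 q6=-1.57 open=0.348 grip=0 f=[-0.3 -0.3 -0.3] | roll=-0.004 rad, travel=[-0.0021  0.0031  0.177 ] len=0.177 ; world delta [ 0.0008  0.0036 -0.177 ]
```

View pics/v2.png

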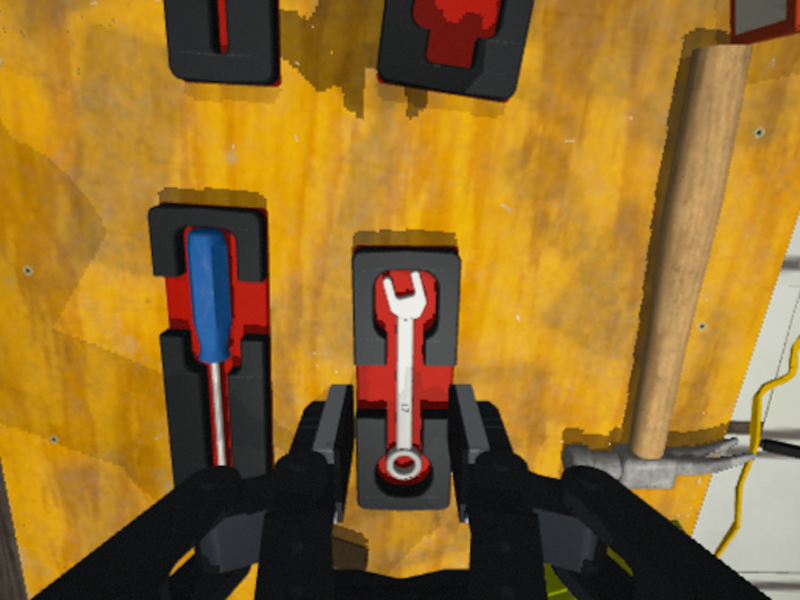

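The picture shows the wrench in its dumb-bell pocket, jaw at (403,295) and ring at (404,463), with the screwdriver still in place. Next is the punch.

```bash
python3 -m creep '{"gripper":[-0.3,-0.3,-0.3,-0.3,-0.3,-0.3,-0.3,-0.3],"travel":[[-0.001,0.001,0.03],[0,0,0.045],[0,0,0.045],[0,0,0.045],[0,0,0.025],[0,0,0],[0,0,0],[0,0,0]],"roll":[0,0,0,0,0,0,0,0]}'
python3 -c "
from h import *
go(.5154,.276,.0212,111.1); snap('wrist','w4')"
```

```text
time: 25.25
eef_pos: [0.5165, 0.2766, 0.0592]
orientation: [0.002, -0.184, 0.983, 0.0]
wrist_force: [0.9, -0.0, -0.5]
opening: 0.352
gripper_force: 0.0
t=25.25 pos=[0.5165 0.2766 0.0592] yaw=111.25 q1=0.37 q6=-1.57 open=0.352 grip=0 f=[ 0.9 -0.  -0.5] | roll=0.003 rad, travel=[ 0.0014 -0.0002  0.038 ] len=0.038 ; world delta [-0.0011 -0.0006 -0.038 ]
```

View pics/w4.png

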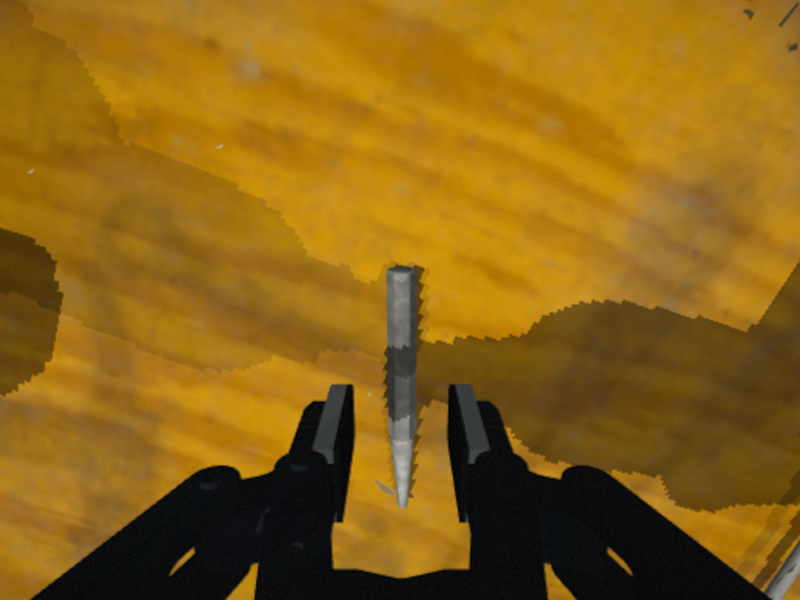

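The punch stands vertical in the picture, centred at u≈401 between the fingers. I'll go down and grip.

```bash
python3 -m creep '{"gripper":[-0.3,-0.3,-0.3,-0.3,-0.3],"travel":[[0.001,0,0.018],[0,0,0.014],[0,0,0.005],[0,0,0],[0,0,0]],"roll":[0,0,0,0,0]}'
python3 -m creep '{"gripper":[-1,-1,-1,-1,-1,-1,-1],"travel":[[0,0,0],[0,0,0],[0,0,0],[0,0,0],[0,0,0],[0,0,0],[0,0,0]],"roll":[0,0,0,0,0,0,0]}' 60
python3 -c "
from h import *
go(.5154,.276,.0212,111.1)"
```

```text
time: 25.8
eef_pos: [0.5147, 0.2759, 0.0213]
orientation: [0.001, -0.185, 0.983, 0.0]
wrist_force: [0.4, 0.1, -0.1]
opening: 0.35
gripper_force: 0.0
time: 26.5
eef_pos: [0.5146, 0.2759, 0.0214]
orientation: [0.001, -0.185, 0.983, 0.0]
wrist_force: [-0.6, -0.9, 6.0]
opening: 0.088
gripper_force: 58.8
t=26.50 pos=[0.5146 0.2759 0.0214] yaw=111.27 q1=0.37 q6=-1.57 open=0.088 grip=59 f=[-0.6 -0.9  6. ] | roll=0.003 rad, travel=[-0.0008 -0.0002  0.0002] len=0.001 ; world delta [ 0.0008  0.0001 -0.0002]
```

```bash
python3 -m creep '{"gripper":[-1,-1,-1,-1,-1,-1,-1,-1],"travel":[[0,0,-0.02],[0,0,-0.035],[0,0,-0.04],[0,0,-0.04],[0,0,-0.025],[0,0,0],[0,0,0],[0,0,0]],"roll":[0,0,0,0,0,0.084,0.14,0.14]}'
python3 -m creep '{"gripper":[-1,-1,-1,-1,-1,-1,-1,-1],"travel":[[0,0,0],[0,0,0],[0,0,0],[0,0,0],[0,0,0],[0,0,0],[0,0,0],[0,0,0]],"roll":[0.14,0.14,0.14,0.14,0.14,0.14,0.14,0.14]}'
python3 -m creep '{"gripper":[-1,-1,-1,-1,-1],"travel":[[0,0,0],[0,0,0],[0,0,0],[0,0,0],[0,0,0]],"roll":[0.14,0.14,0.14,0,0]}'
python3 -m creep '{"gripper":[-1,-1,-1,-1,-1,-1,-1,-1],"travel":[[-0.044,-0.011,0],[-0.044,-0.011,0],[-0.044,-0.011,0],[-0.044,-0.01,0],[-0.044,-0.01,0],[-0.044,-0.01,0],[-0.044,-0.01,0],[-0.044,-0.01,0]],"roll":[0,0,0,0,0,0,0,0]}'
python3 -m creep '{"gripper":[-1,-1,-1,-1],"travel":[[0,0,0],[0,0,0],[0,0,0],[0,0,0]],"roll":[0,0,0,0]}'
python3 -c "
from h import *
go(.445,-.0798,.0294,2.2); snap('wrist','w5')"
```

```text
time: 27.3
eef_pos: [0.5137, 0.2755, 0.1805]
orientation: [0.0, -0.001, 1.0, 0.0]
wrist_force: [0.1, -0.6, -1.2]
opening: 0.085
gripper_force: 59.0
time: 28.1
eef_pos: [0.5136, 0.2755, 0.18]
orientation: [-0.0, 0.531, 0.848, -0.0]
wrist_force: [-0.5, 1.5, 0.3]
opening: 0.087
gripper_force: 59.0
time: 28.6
eef_pos: [0.5137, 0.2755, 0.1801]
orientation: [-0.0, 0.693, 0.721, -0.0]
wrist_force: [-0.1, -0.6, 0.7]
opening: 0.084
gripper_force: 59.0
time: 29.4
eef_pos: [0.4437, -0.0809, 0.1804]
orientation: [0.0, 0.693, 0.721, 0.0]
wrist_force: [0.3, -1.3, -0.8]
opening: 0.084
gripper_force: 59.0
time: 29.8
eef_pos: [0.4444, -0.078, 0.1801]
orientation: [-0.0, 0.693, 0.721, 0.0]
wrist_force: [0.1, 0.8, -0.1]
opening: 0.085
gripper_force: 59.0
t=29.80 pos=[ 0.4444 -0.078   0.1801] yaw=2.32 q1=-0.33 q6=-0.37 open=0.085 grip=59 f=[ 0.1  0.8 -0.1] | roll=0.002 rad, travel=[-0.0019  0.0006  0.1507] len=0.151 ; world delta [ 0.0006 -0.0018 -0.1507]
```

View pics/w5.png

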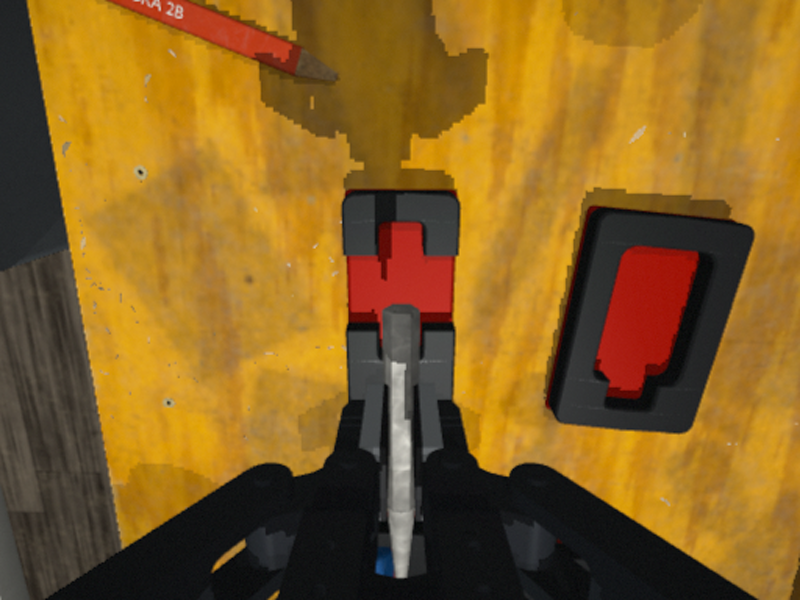

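The punch is held straight at u≈401 over its insert, whose pocket centre is also at u≈401. I'll lower it.

```bash
python3 -m creep '{"gripper":[-1,-1,-1,-1,-1,-1,-1],"travel":[[-0.001,0,0.03],[0,0,0.04],[0,0,0.04],[0,0,0.01],[0,0,0],[0,0,0],[0,0,0]],"roll":[0,0,0,0,0,0,0]}'
python3 -m creep '{"gripper":[-1,-1],"travel":[[0,0,0],[0,0,0]],"roll":[0,0]}'
python3 -c "
from h import *
go(.445,-.0798,.0294,2.2)"
```

```text
time: 30.55
eef_pos: [0.446, -0.0806, 0.0619]
orientation: [0.002, 0.693, 0.721, 0.001]
wrist_force: [-0.2, 0.9, -0.1]
opening: 0.088
gripper_force: 59.0
time: 30.75
eef_pos: [0.445, -0.0805, 0.0612]
orientation: [0.001, 0.694, 0.72, 0.001]
wrist_force: [0.8, -0.3, -1.0]
opening: 0.085
gripper_force: 59.0
t=30.75 pos=[ 0.445  -0.0805  0.0612] yaw=2.18 q1=-0.33 q6=-0.37 open=0.085 grip=59 f=[ 0.8 -0.3 -1. ] | roll=-0.000 rad, travel=[ 0.0008 -0.0001  0.0318] len=0.032 ; world delta [-0.      0.0007 -0.0318]
```

```bash
python3 -m creep '{"gripper":[-1,-1,-1,-1,-1,-1,-1],"travel":[[0.001,0,0.012],[0,0,0.01],[0,0,0.005],[0,0,0.004],[0,0,0],[0,0,0],[0,0,0]],"roll":[0,0,0,0,0,0,0]}'
python3 -c "
from h import *
go(.445,-.0798,.0294,2.2)"
```

```text
time: 31.45
eef_pos: [0.444, -0.0793, 0.0293]
orientation: [-0.0, 0.694, 0.72, -0.0]
wrist_force: [-1.5, 0.0, 4.7]
opening: 0.09
gripper_force: 59.5
t=31.45 pos=[ 0.444  -0.0793  0.0293] yaw=2.18 q1=-0.33 q6=-0.37 open=0.090 grip=59 f=[-1.5  0.   4.7] | roll=-0.000 rad, travel=[-0.0006  0.001  -0.0001] len=0.001 ; world delta [ 0.001  -0.0005  0.0001]
```

```bash
python3 -m creep '{"gripper":[-0.3,-0.3,-0.3,-0.3,-0.3,-0.3,-0.3,-0.3],"travel":[[0,0,0],[0,0,0],[0,0,-0.02],[0,0,-0.03],[0,0,-0.04],[0,0,-0.04],[0,0,-0.04],[0,0,-0.05]],"roll":[0,0,0,0,0,0,0,0]}'
python3 -m creep '{"gripper":[0.6,0.6,0.6,0.6,0.6],"travel":[[0.036,0.024,0],[0.036,0.024,0],[0.036,0.024,0],[0,0,0],[0,0,0]],"roll":[0,0,0,0,0]}'
python3 -c "
from h import *
snap('wrist','v3')"
python3 -m creep '{"gripper":[0.6,0.6,0.6,0.6,0.6,0.6,0.6,0.6],"travel":[[0.036,0.025,0],[0.036,0.025,0],[0,0,0],[0,0,0],[0,0,0],[0,0,0],[0,0,0],[0,0,0]],"roll":[0,0,-0.14,-0.14,-0.14,-0.14,-0.14,-0.14]}'
python3 -m creep '{"gripper":[0.6,0.6,0.6,0.6,0.6,0.6,0.6,0.6],"travel":[[0,0,0],[0,0,0],[0,0,0],[0,0,0],[0,0,0],[0,0,0],[0,0,0],[0,0,0]],"roll":[-0.14,-0.14,-0.14,-0.14,-0.12,0,0,0]}'
python3 -c "
from h import *
snap('wrist','w6'); go(.560,.105,.1,89.3)
p,d,K,T=load('w6'); v,u=np.nonzero(d>0)
P=(np.c_[(u-K[0,2])/K[0,0],-(v-K[1,2])/K[1,1],-np.ones(len(u))]*d[v,u][:,None])@T[:3,:3].T+T[:3,3]
b=(abs(P[:,0]-.56)<.07)&(abs(P[:,1]-.105)<.04)
for lo in (.06,.045,.03):
    print(lo,cv2.minAreaRect((P[b&(P[:,2]>lo)&(P[:,2]<.08)][:,:2]*1000).astype(np.float32)))
a=load('v3')[0];c=load('w6')[0]; cv2.imwrite('pics/vw.png',cv2.resize(np.vstack([a,c])[...,::-1],(400,600),interpolation=cv2.INTER_AREA))"
```

```text
time: 32.25
eef_pos: [0.4434, -0.079, 0.2499]
orientation: [-0.001, 0.694, 0.72, -0.0]
wrist_force: [1.2, -0.2, -1.0]
opening: 0.348
gripper_force: 0.0
time: 32.75
eef_pos: [0.5122, 0.0319, 0.2487]
orientation: [-0.0, 0.693, 0.721, -0.0]
wrist_force: [-0.5, -0.4, -0.7]
opening: 0.8
gripper_force: 0.0
time: 33.6
eef_pos: [0.5588, 0.1034, 0.2491]
orientation: [-0.0, 0.338, 0.941, -0.0]
wrist_force: [0.2, 0.5, -0.9]
opening: 0.8
gripper_force: 0.0
time: 34.4
eef_pos: [0.5592, 0.1045, 0.2492]
orientation: [-0.0, 0.008, 1.0, -0.0]
wrist_force: [0.0, -0.7, -0.7]
opening: 0.796
gripper_force: 0.0
t=34.45 pos=[0.5592 0.1047 0.2492] yaw=89.15 q1=0.06 q6=-1.49 open=0.801 grip=0 f=[0.2 0.1 0.1] | roll=-0.003 rad, travel=[-0.0008  0.0003  0.1492] len=0.149 ; world delta [ 0.0008  0.0003 -0.1492]
0.06 ((559.5842895507812, 103.61399841308594), (37.5662841796875, 48.37446212768555), 87.79484558105469)
0.045 ((559.0433349609375, 104.51690673828125), (40.048892974853516, 64.52784729003906), 88.76748657226562)
0.03 ((560.8134765625, 104.94405364990234), (40.97913360595703, 72.4983139038086), 88.76748657226562)
```

View pics/vw.png

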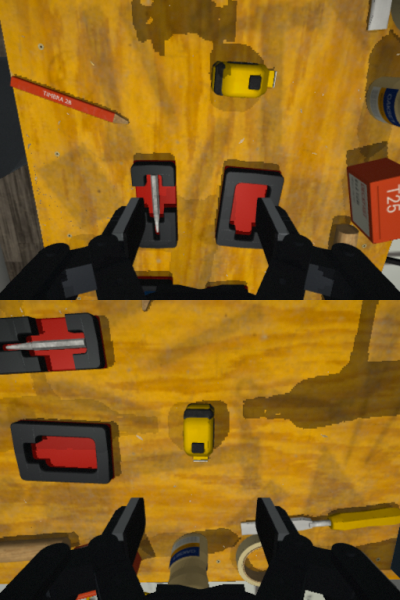

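The upper half shows the punch lying in its pocket (155,205). The lower half shows the tape at (199,430) with its hook towards +x, lined up with the gripper.

```bash
python3 -m creep '{"gripper":[0.6,0.6,0.6,0.6,0.6,0.6,0.6,0.6],"travel":[[-0.001,0,0.03],[0,0,0.045],[0,0,0.045],[0,0,0.04],[0,0,0.03],[0,0,0.012],[0,0,0],[0,0,0]],"roll":[0.003,0,0,0,0,0,0,0]}'
python3 -m creep '{"gripper":[0.6,0.6],"travel":[[0,0,0],[0,0,0]],"roll":[0,0]}'
python3 -c "
from h import *
go(.560,.105,.047,89.1)"
python3 -m creep '{"gripper":[-1,-1,-1,-1,-1,-1,-1,-1],"travel":[[0,0,0],[0,0,0],[0,0,0],[0,0,0],[0,0,0],[0,0,0],[0,0,0],[0,0,0]],"roll":[0,0,0,0,0,0,0,0]}' 80
python3 -c "
from h import *
go(.560,.105,.2,-3.5)"
```

```text
time: 35.25
eef_pos: [0.5616, 0.1053, 0.0484]
orientation: [0.001, 0.008, 1.0, 0.0]
wrist_force: [0.1, 0.3, -0.5]
opening: 0.807
gripper_force: 0.0
time: 35.45
eef_pos: [0.5616, 0.1053, 0.0489]
orientation: [0.002, 0.008, 1.0, 0.0]
wrist_force: [0.7, 0.3, -0.2]
opening: 0.803
gripper_force: 0.0
t=35.45 pos=[0.5616 0.1053 0.0489] yaw=89.09 q1=0.06 q6=-1.49 open=0.803 grip=0 f=[ 0.7  0.3 -0.2] | roll=-0.000 rad, travel=[ 0.0016 -0.0003  0.0019] len=0.003 ; world delta [-0.0016 -0.0003 -0.0019]
time: 36.25
eef_pos: [0.5609, 0.1051, 0.0481]
orientation: [0.001, 0.008, 1.0, 0.0]
wrist_force: [-0.6, -2.3, 5.8]
opening: 0.427
gripper_force: 80.2
t=36.25 pos=[0.5609 0.1051 0.0481] yaw=89.10 q1=0.06 q6=-1.49 open=0.427 grip=80 f=[-0.6 -2.3  5.8] | roll=1.616 rad, travel=[-0.0002 -0.0007 -0.1519] len=0.152 ; world delta [-9.000e-04 -1.000e-04  1.519e-01]
```

```bash
python3 -m creep '{"gripper":[-1,-1,-1,-1,-1,-1,-1,-1],"travel":[[0,0,-0.02],[0,0,-0.03],[0,0,-0.04],[0,0,-0.04],[0,0,-0.02],[0,0,0],[0,0,0],[0,0,0]],"roll":[0,0,0,0,0,0.076,0.14,0.14]}'
python3 -m creep '{"gripper":[-1,-1,-1,-1,-1,-1,-1,-1],"travel":[[0,0,0],[0,0,0],[0,0,0],[0,0,0],[0,0,0],[0,0,0],[0,0,0],[0,0,0]],"roll":[0.14,0.14,0.14,0.14,0.14,0.14,0.14,0.14]}'
python3 -m creep '{"gripper":[-1,-1,-1,-1,-1,-1,-1,-1],"travel":[[0,0,0],[-0.035,0.009,0],[-0.04,0.009,0],[-0.04,0.009,0],[-0.04,0.009,0],[-0.038,0.009,0],[0,0,0],[0,0,0]],"roll":[0.14,0,0,0,0,0,0,0]}'
python3 -m creep '{"gripper":[-1,-1],"travel":[[0,0,0],[0,0,0]],"roll":[0,0]}'
python3 -c "
from h import *
go(.5937,-.0906,.0561,-3.5); snap('wrist','w7'); snap('scene','s2')
a=load('w7')[0];c=load('s2')[0]; cv2.imwrite('pics/ws.png',cv2.resize(np.vstack([a,c])[...,::-1],(400,600),interpolation=cv2.INTER_AREA))"
```

```text
time: 37.05
eef_pos: [0.5596, 0.1052, 0.1966]
orientation: [-0.001, 0.188, 0.982, -0.0]
wrist_force: [0.2, 0.0, -3.3]
opening: 0.429
gripper_force: 80.6
time: 37.85
eef_pos: [0.5596, 0.1052, 0.1961]
orientation: [-0.001, 0.681, 0.733, -0.001]
wrist_force: [-0.4, 0.2, -2.3]
opening: 0.43
gripper_force: 80.5
time: 38.65
eef_pos: [0.5929, -0.0908, 0.196]
orientation: [-0.001, 0.729, 0.684, -0.0]
wrist_force: [0.5, 1.1, -2.2]
opening: 0.429
gripper_force: 80.6
time: 38.85
eef_pos: [0.5931, -0.0889, 0.1969]
orientation: [-0.001, 0.728, 0.686, -0.0]
wrist_force: [0.9, 0.2, -2.4]
opening: 0.426
gripper_force: 80.6
t=38.85 pos=[ 0.5931 -0.0889  0.1969] yaw=-3.42 q1=-0.27 q6=-0.21 open=0.426 grip=81 f=[ 0.9  0.2 -2.4] | roll=0.001 rad, travel=[-0.0017  0.0009  0.1408] len=0.141 ; world delta [ 0.0006 -0.0017 -0.1408]
```

View pics/ws.png

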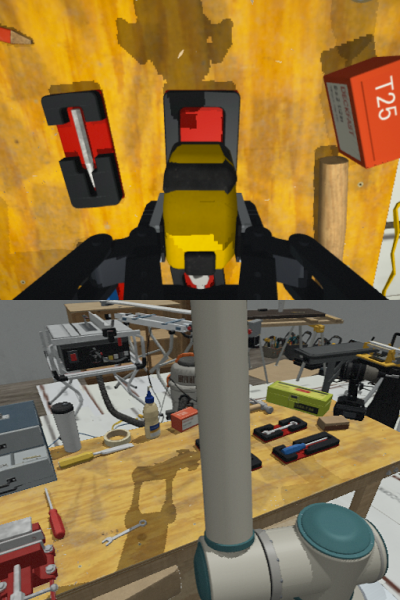

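The tape is held upright at (200,200) over its insert, hook towards -y and lined up. The scene view shows the bottle still standing.

```bash
python3 -m creep '{"gripper":[-1,-1,-1,-1,-1,-1,-1,-1],"travel":[[-0.001,0.001,0.03],[0,0,0.04],[0,0,0.035],[0,0,0.005],[0,0,0],[0,0,0],[0,0,0],[0,0,0]],"roll":[0,0,0,0,0,0,0,0]}'
python3 -c "
from h import *
go(.5937,-.0906,.0561,-3.5)"
```

```text
time: 39.75
eef_pos: [0.5956, -0.0915, 0.089]
orientation: [0.001, 0.728, 0.685, 0.001]
wrist_force: [-0.1, -0.3, -2.1]
opening: 0.424
gripper_force: 80.8
t=39.75 pos=[ 0.5956 -0.0915  0.089 ] yaw=-3.49 q1=-0.27 q6=-0.21 open=0.424 grip=81 f=[-0.1 -0.3 -2.1] | roll=0.000 rad, travel=[ 0.0008 -0.002   0.0329] len=0.033 ; world delta [-0.0019  0.0009 -0.0329]
```

```bash
python3 -m creep '{"gripper":[-1,-1,-1,-1,-1,-1,-1],"travel":[[0,-0.001,0.012],[0,0,0.01],[0,0,0.005],[0,0,0.004],[0,0,0.002],[0,0,0],[0,0,0]],"roll":[0,0,0,0,0,0,0]}'
python3 -c "
from h import *
go(.5937,-.0906,.0561,-3.5)"
```

```text
time: 40.45
eef_pos: [0.5925, -0.091, 0.0561]
orientation: [-0.001, 0.728, 0.685, -0.0]
wrist_force: [-4.9, 0.2, 13.0]
opening: 0.427
gripper_force: 83.1
t=40.45 pos=[ 0.5925 -0.091   0.0561] yaw=-3.49 q1=-0.27 q6=-0.21 open=0.427 grip=83 f=[-4.9  0.2 13. ] | roll=0.000 rad, travel=[0.0005 0.0011 0.    ] len=0.001 ; world delta [ 0.0012  0.0004 -0.    ]
```

```bash
python3 -m creep '{"gripper":[0.6,0.6,0.6,0.6,0.6,0.6,0.6,0.6],"travel":[[0,0,0],[0,0,0],[0,0,0],[0,0,0],[0,0,-0.02],[0,0,-0.04],[0,0,-0.05],[0,0,-0.05]],"roll":[0,0,0,0,0,0,0,0]}'
python3 -m creep '{"gripper":[0.6,0.6,0.6,0.6,0.6,0.6],"travel":[[0.045,0,-0.02],[0.045,0,-0.02],[0.045,0,-0.02],[0,0,0],[0,0,0],[0,0,0]],"roll":[0,0,0,0,0,0]}'
python3 - <<'E'
from h import *
snap('wrist','e1'); snap('top','e2')
a=load('e1')[0]; c=load('e2')[0][100:260,120:430]
cv2.imwrite('pics/e.png',cv2.resize(np.vstack([cv2.resize(a,(600,450)),cv2.resize(c,(600,310))])[...,::-1],(474,600),interpolation=cv2.INTER_AREA))
p,d,K,T=load('e1'); v,u=np.nonzero(d>0)
P=(np.c_[(u-K[0,2])/K[0,0],-(v-K[1,2])/K[1,1],-np.ones(len(u))]*d[v,u][:,None])@T[:3,:3].T+T[:3,3]
for n,x,y,r in (("tape",.5933,-.091,.02),("punch body",.4445,-.0798,.003),("punch foam top",.446,-.165,.004)):
    k=(abs(P[:,0]-x)<r)&(abs(P[:,1]-y)<r); print(n,k.sum(),np.percentile(P[k][:,2],[10,50,99]).round(4))
k=(abs(P[:,0]-.593)<.06)&(abs(P[:,1]+.09)<.07)&(P[:,2]>.04)&(P[:,2]<.09); print(cv2.minAreaRect((P[k][:,:2]*1000).astype(np.float32)))
E
```

```text
time: 41.25
eef_pos: [0.5931, -0.0911, 0.2152]
orientation: [-0.001, 0.728, 0.685, -0.0]
wrist_force: [1.9, -0.2, -0.1]
opening: 0.806
gripper_force: 0.0
time: 41.85
eef_pos: [0.6012, 0.0427, 0.2732]
orientation: [-0.0, 0.728, 0.685, -0.001]
wrist_force: [-0.2, 1.0, 0.0]
opening: 0.8
gripper_force: 0.0
tape 888 [0.0695 0.0744 0.0783]
punch body 18 [0.0174 0.0182 0.0189]Traceback (most recent call last):
  File "<stdin>", line 8, in <module>
    return _quantile_unchecked(
        a, q, axis, out, overwrite_input, method, keepdims, weights)
    return _ureduce(a,
                    func=_quantile_ureduce_func,
    ...<5 lines>...
                    overwrite_input=overwrite_input,
                    method=method)
    r = func(a, **kwargs)
    result = _quantile(arr,
                       quantiles=q,
    ...<2 lines>...
                       out=out,
                       weights=wgt)
    slices_having_nans = np.isnan(arr[-1, ...])
                                  ~~~^^^^^^^^^
IndexError: index -1 is out of bounds for axis 0 with size 0
```

View pics/e.png

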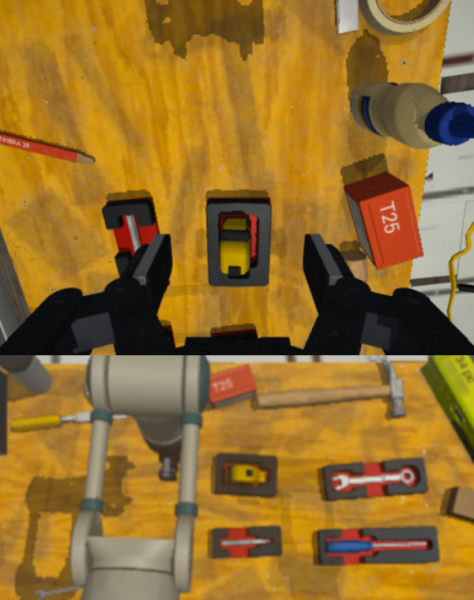

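All four tools lie in their pockets and the bottle is standing. The tops measure 78 mm for the tape and 18 mm for the punch, as they should when fully down. I'll hand in.

```bash
python3 -c "
from cell import *
print(hand_in())"
```

```text
the job is handed in; nothing more can be done
None
```

The screwdriver, wrench, nail punch and tape measure are each in their own foam insert the right way round, the glue bottle is still standing, and the job was handed in at about 42 s of the 102 s allowed.

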